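Clip the salsa spoon back into the stall's tool rack

TASK

On the taco stall's counter lie a serving spoon with a round bowl and a slotted turner. Pick up the spoon and press its handle down into the one empty place of the clip rack, so that it snaps fully home in both spring clips of that place, its handle centred over the place; then let go. Leave the fork and the honing steel as they are in their clips.

Things in the scene. Friction and masses are not known exactly. Their poses are not given: they have to be found in the camera images.
- spoon_mid (a point): Serving spoon lying flat on the counter: round black handle 200 mm long, 22 mm thick, then a round steel bowl 64 mm across, 16 mm deep; 290 mm overall, 100 to 170 g. Point: middle of the handle, on its axis, 11 mm above the counter; x along the handle to the bowl, z up. A slotted turner (same handle, flat square blade) lies alongside, 100 mm or more away, on either side.
- place_c_mid (a point): Empty one of 3 rack places. Two 20 mm wide spring clips open upward, 50 mm before and behind this point along x, nothing between them down to 30 mm below it. Mouth 38 mm wide 24 mm above the point, 16 mm at the lips 8 mm above. Point: where mid-handle lies when home, 46 mm above the counter; x along the handle, z up. Pushing straight down midway, about 5 to 10 N, snaps the handle in.
- fork_mid (a point): Two-pronged carving fork in another place of the rack (a fixed wooden board 150 x 245 x 12 mm with three like places in a row, 80 mm apart, handles parallel; which is empty varies). Same 200 x 22 mm black handle, 300 mm overall. Point: middle of the handle, on its axis; x along the handle to the prongs (away from the robot), z up.
- honer_mid (a point): Honing steel in another place of the rack: same 200 x 22 mm black handle, round guard 36 mm across and a 12 mm round steel rod, 346 mm overall. Point: middle of the handle, on its axis; x along the handle to the rod (away from the robot), z up.

How it is judged:
At the end, for the whole second after the job is handed in: The spoon is released with its handle snapped into both clips of the empty place: mid-handle within 20 mm of the place's point along the handle, 10 mm across, 5 mm in height, parallel within 10 degrees. Fork and honing steel are within 20 mm of their starts (x of spoon_mid in the frame of place_c_mid between -0.02 and 0.02 m and y of spoon_mid in the frame of place_c_mid between -0.01 and 0.01 m and z of spoon_mid in the frame of place_c_mid between -0.005 and 0.005 m and angle between the x axis of spoon_mid and the x axis of place_c_mid, either way round below 0.17 rad and distance of each of fork_mid, honer_mid from where it was at the start of the episode below 0.02 m); the robot touches nothing.
It also fails if it takes over 35 s, if anything falls off the work surface, if the arm or the gripper's body presses on something with over 40 N, if the wrist force passes 120 N, or if a joint passes its speed limit or range.

ROBOT

A 6-joint arm with a two-finger parallel gripper is mounted at the origin on the work surface. World frame = base frame: x ahead of the robot, y to its left, z up, the work surface at z = 0. Lengths are in m, angles in rad, forces in N, time in s.
With the tool pointing down it reaches from about 0.225 to 0.875 m from the base axis. Payload 3.4 kg.
Tool frame: the origin (TCP) lies at the very end of the fingers, on their centre line; the grasp point (between the pads) lies 19 mm behind it; z points along the fingers, y is the direction in which the jaws open and shut (so a half turn about z gives the same grasp; the last joint's range is limited). The gripper opens to 85 mm and grips with 20 to 120 N. Pads are 22 mm wide; open, the fingers measure 114 mm over their backs; the gripper's body (76 mm by 85 mm) begins 54 mm behind the grasp point. The pads swing forward as they close: fully open they stand 13 mm farther back than shut.
Start: joints at [-1.369, 0.276, 1.505, -0, 1.361, -0.121], TCP at [0.182, -0.545, 0.231] pointing down, gripper open.
Joint ranges: [-2.89, 2.89], [-0.75, 2.08], [0.22, 2.7], [-1.18, 4.32], [0.11, 2.71], [-2.7, 2.7]. Speed limits (rad/s): [2.57, 2.57, 3.14, 3.14, 3.14, 3.14].

INTERFACE

Orientations are given as a unit quaternion [w, x, y, z].
In Python, from rig import get_state, get_image, calibration, sign_off gives the robot as it stands. The module is installed in compiled form; this text tells all that it offers.
- The arm moves only by the tool drive_tool, never from a script. Its argument "targets" is one flat list of numbers, 7 for each row, row after row: the turn, a rotation vector about the tool's x, y, z in degrees, then the shift along the tool's x, y, z in mm, then the opening, from 0 (shut) to 1 (fully open). In form: [wx, wy, wz, tx, ty, tz, fingers, wx, wy, wz, tx, ty, tz, fingers, ...]. A call has 1 to 12 rows; each row shifts and turns the commanded pose from where the row before left it, along the tool's axes as they then stand; what a row does not reach is not made up. A row lasts 1/8 s, in which the tool goes at most 62.5 mm and 10.7 degrees, less where a joint would pass 70% of its speed; a pose out of reach is approached as far as the arm can. A call is refused whole if a number of a shift passes 62.5 or a number of a turn 10.7, either way. A call with a gripper value outside its range is refused whole. The fingers move at their own pace and stop on an object; "grip_force" is the grip in N (left out, the last holds). Time passes only in rows, so rows that do not move let the fingers close. It gives the time, the measured TCP pose, the force and the opening at its end, in the units of the state.
- get_state(): the state, without advancing time (a new reading comes with each control period).
- get_image(name): name is "scene" or "top" or "wrist"; returns the picture (420x560x3 uint8, red, green, blue); there is no depth.
- calibration(name): a dict with "mtx" (3x3 intrinsics, pixels), "world_to_cam" (4x4, takes a point from world to camera coordinates); the wrist camera has in their place "hand_eye" (4x4, takes a point from camera to tool coordinates, whose origin is the TCP and whose axes are the flange's). Camera axes: x right, y down, z forward; pixel columns grow to the right and rows downward; lengths in m; the calibration is good to about 2 mm. A picture is of the moment at which its call begins: read the wrist's pose just before it. calibration takes no time and is no camera call.
- sign_off(): hands the job in, once; it reports no verdict.
The state is a dict: "clock": time; "qpos": joint angles; "qd": joint speeds; "effort": joint torques, N m; "position": TCP position; "ee_rot": TCP orientation; "contact_force": force on the tool from outside, world axes, zero at the start; "moment": the same for the moment, N m; "width": finger opening in m.
Only numpy, scipy, OpenCV 4.12 (cv2) and the standard library are available. Lean on these libraries where they do the work, as an engineer would, in place of code of your own. Each camera call takes 0.05 s, during which the arm holds its last target.

## Working session

There is one attempt and no reset: what is moved stays moved. The work goes in short steps, Python scripts to look and compute and a tool call to move; the robot and the scene stay as the last step left them, time stands still between calls to the robot, and variables do not carry over. Pictures are saved under pics/ and viewed, and the job is handed in when it is done.

Besides the shell and the picture viewer there is one more tool, called after "Emit:" as name(argument=value, ...) on one line, values as JSON. drive_tool: Moves the arm, as the interface text tells. Its arguments: {"type":"object","properties":{"targets":{"type":"array"},"grip_force":{"type":"number"}},"required":["targets"]}

```bash
mkdir -p pics; python3 - <<'E'
from rig import *
import cv2,numpy as np
print(get_state())
for n in ["top","scene"]:
    cv2.imwrite(f"pics/{n}0.png",get_image(n)[:,:,::-1]); c=calibration(n); print(n,c)
print(calibration("wrist"))
E
```

```text
{'clock': 0.0, 'qpos': array([-1.36900028e+00,  2.76573100e-01,  1.50609853e+00, -1.60512068e-05,
        1.36070911e+00, -1.20999317e-01]), 'qd': array([ 2.65565630e-03, -9.59647216e-04, -8.48152606e-05, -1.45134919e-04,
        2.15453343e-04, -4.13266023e-04]), 'effort': array([-4.17720112e-04, -4.16777337e+01, -2.45804483e+01, -5.05771425e-05,
        1.08003381e-02,  3.64066341e-05]), 'position': array([ 0.18228618, -0.54479565,  0.23046599]), 'ee_rot': array([-8.92992372e-04,  9.87002979e-01,  1.60699474e-01, -4.39491199e-05]), 'contact_force': array([-0.18299499, -1.24713199, -0.11772222]), 'moment': array([ 0.02376023, -0.02460409, -0.04247924]), 'width': 0.08497760117138613}
top {'mtx': array([[465.00392289,   0.        , 285.65451594],
       [  0.        , 465.00392289, 209.61616435],
       [  0.        ,   0.        ,   1.        ]]), 'world_to_cam': array([[ 0.02536185, -0.99924968,  0.02927208, -0.05986467],
       [-0.98331269, -0.03021262, -0.17939719,  0.54762341],
       [ 0.18014697, -0.02423377, -0.98334114,  1.03438127],
       [ 0.        ,  0.        ,  0.    
[... 269 characters left out ...]
      [ 0.54687548,  0.53927798, -0.64039556, -0.2321648 ],
       [-0.45464484, -0.4510063 , -0.76804387,  1.16574621],
       [ 0.        ,  0.        ,  0.        ,  1.        ]])}
{'mtx': array([[351.87642781,   0.        , 282.39208438],
       [  0.        , 351.87642781, 210.47852202],
       [  0.        ,   0.        ,   1.        ]]), 'hand_eye': array([[-2.46750021e-04, -9.64388797e-01, -2.64488541e-01,
         6.66976428e-02],
       [ 9.99999967e-01, -2.18399907e-04, -1.36594157e-04,
         1.66109947e-03],
       [ 7.39656017e-05, -2.64488566e-01,  9.64388818e-01,
        -1.42768965e-01],
       [ 0.00000000e+00,  0.00000000e+00,  0.00000000e+00,
         1.00000000e+00]])}
```

View pics/top0.png

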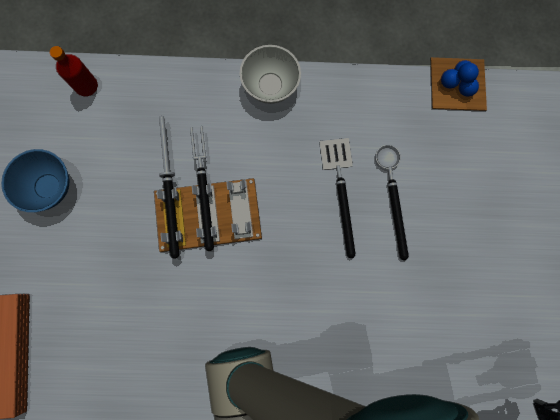

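View pics/scene0.png

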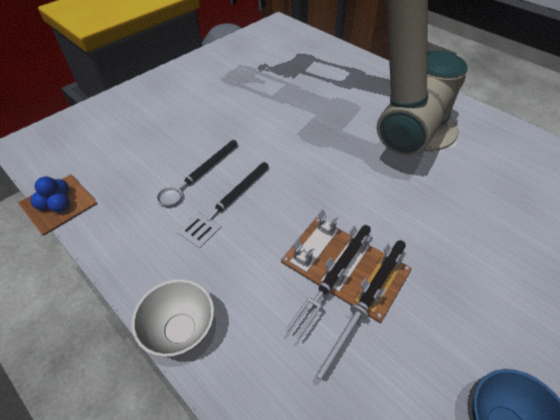

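```bash
cat > h.py <<'E'
from rig import *
import cv2,numpy as np
from scipy.spatial.transform import Rotation as R
def cam(n,st=None):
    c=calibration(n)
    if n=="wrist":
        q=st["ee_rot"];T=np.eye(4);T[:3,:3]=R.from_quat([q[1],q[2],q[3],q[0]]).as_matrix();T[:3,3]=st["position"]
        return c["mtx"],T@c["hand_eye"]
    return c["mtx"],np.linalg.inv(c["world_to_cam"])
def ray(n,uv,z,st=None):
    K,T=cam(n,st)
    uv=np.atleast_2d(np.array(uv,float));d=np.c_[(uv-K[:2,2])/np.array([K[0,0],K[1,1]]),np.ones(len(uv))]@T[:3,:3].T
    o=T[:3,3];return o+d*((z-o[2])/d[:,2])[:,None]
def blobs(im,mx=60,amin=150,roi=None):
    m=(im.max(2)<mx).astype(np.uint8)*255
    n,l,s,c=cv2.connectedComponentsWithStats(m)
    return [(np.argwhere(l==i)[:,::-1],s[i]) for i in range(1,n) if s[i,4]>=amin]
E
python3 - <<'E'
from h import *
for n in ["top","scene"]:
    im=cv2.imread(f"pics/{n}0.png")
    print(n)
    for p,s in blobs(im,50,120):
        r=cv2.minAreaRect(p.astype(np.float32))
        if max(r[1])<45 or min(r[1])>20 : continue
        c=p.mean(0);d=cv2.fitLine(p.astype(np.float32),cv2.DIST_L2,0,.01,.01).ravel()[:2]
        t=(p-c)@d;e=np.array([c+d*t.min(),c+d*t.max()]);print(e.round(1).tolist(),s[4],[x[:2].round(4).tolist() for x in (ray(n,e,.011),ray(n,e,.046))])
im=cv2.imread("pics/top0.png")
cv2.imwrite("pics/crop0.png",cv2.resize(im[170:270,150:270],None,fx=6,fy=6,interpolation=cv2.INTER_CUBIC)[:600])
im=cv2.imread("pics/scene0.png")
cv2.imwrite("pics/crop1.png",cv2.resize(im[200:320,275:415],None,fx=5,fy=5,interpolation=cv2.INTER_CUBIC)[:600])
E
```

```text
top
[[8.5, 158.7], [61.5, 155.9]] 270 [[[0.661, 0.6296, 0.011], [0.6725, 0.5039, 0.011]], [[0.6513, 0.6091, 0.046], [0.6624, 0.4874, 0.046]]]
[[200.9, 173.2], [209.5, 250.2]] 690 [[[0.6402, 0.1636, 0.011], [0.4531, 0.1326, 0.011]], [[0.6311, 0.1578, 0.046], [0.45, 0.1278, 0.046]]]
[[167.6, 180.1], [175.0, 258.0]] 751 [[[0.6203, 0.2432, 0.011], [0.4324, 0.2126, 0.011]], [[0.6118, 0.2349, 0.046], [0.4299, 0.2053, 0.046]]]
[[340.3, 183.2], [350.8, 257.3]] 672 [[[0.6262, -0.1778, 0.011], [0.4455, -0.2037, 0.011]], [[0.6176, -0.1728, 0.046], [0.4426, -0.1978, 0.046]]]
[[391.8, 185.4], [403.9, 260.0]] 692 [[[0.625, -0.305, 0.011], [0.4426, -0.3312, 0.011]], [[0.6164, -0.2959, 0.046], [0.4398, -0.3213, 0.046]]]
[[20.7, 416.1], [23.8, 294.9]] 856 [[[0.076, 0.5266, 0.011], [0.3382, 0.5526, 0.011]], [[0.0848, 0.5094, 0.046], [0.3387, 0.5345, 0.046]]]
[[206.5, 360.5], [267.4, 348.2]] 457 [[[0.2023, 0.1256, 0.011], [0.2324, -0.0119, 0.011]], [[0.2071, 0.1211, 0.046], [0.2362, -0.0121, 0.046]]]
scene
[[191.9, 177.7], [235.2, 142.2]] 349 [[[0.6127, -0.3058, 0.011], [0.4414, -0.3306, 0.011]], [[0.6287, -0.2744, 0.046], [0.4656, -0.298, 0.046]]]
[[223.2, 204.0], [265.7, 164.6]] 388 [[[0.6131, -0.1785, 0.011], [0.4433, -0.2035, 0.011]], [[0.6292, -0.1532, 0.046], [0.4674, -0.177, 0.046]]]
[[326.9, 284.1], [367.2, 226.4]] 590 [[[0.6014, 0.146, 0.011], [0.4194, 0.1157, 0.011]], [[0.618, 0.1559, 0.046], [0.4447, 0.127, 0.046]]]
[[363.8, 303.4], [401.7, 241.8]] 669 [[[0.5821, 0.2278, 0.011], [0.3996, 0.198, 0.011]], [[0.5996, 0.2338, 0.046], [0.4257, 0.2054, 0.046]]]
```

View pics/crop0.png

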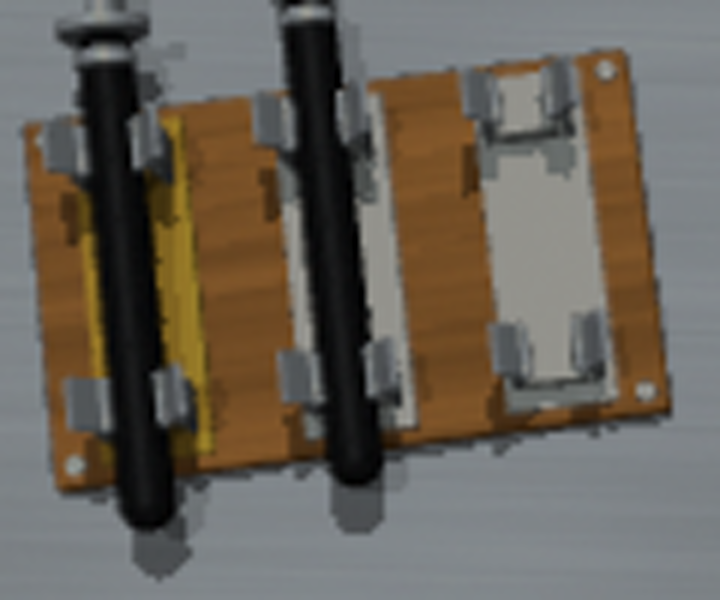

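View pics/crop1.png

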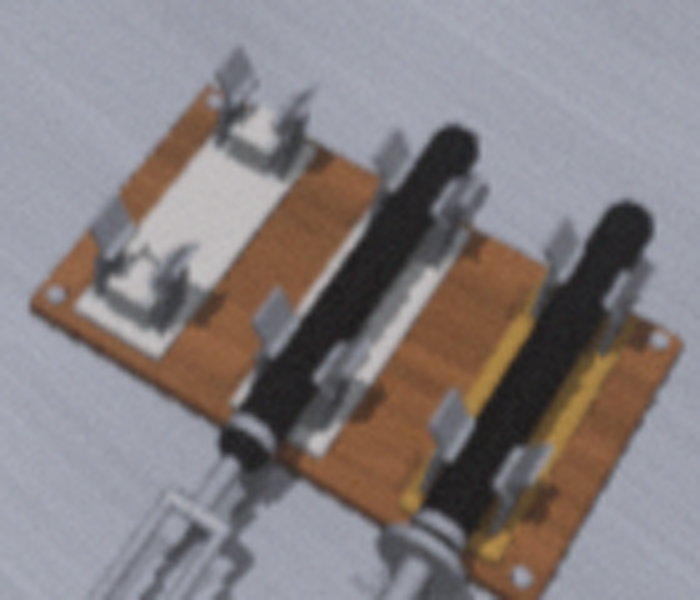

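```bash
python3 - <<'E'
from h import *
f=lambda a:np.array(a,float)/6+[150,170]
print("clips",ray("top",f([(517,92),(549,347)]),.07), ray("top",f([(517,92),(549,347)]),.07).mean(0))
b=ray("top",f([(24,128),(625,50),(670,410),(60,490)]),.012);print(b)
g=lambda a:np.array(a,float)/5+[275,200]
s=ray("scene",g([(575,598),(32,303),(210,85),(682,345)]),.012);print(s)
for q in(b[:],s[1:]):pass
def place(c0,ey): pass
c=b.mean(0);ex=(b[0]+b[1]-b[2]-b[3])[:2];ex/=np.hypot(*ex);ey=(b[0]+b[3]-b[1]-b[2])[:2];L=np.hypot(*ey)/2;ey/=np.hypot(*ey)
print(c,L,np.degrees(np.arctan2(ex[1],ex[0])),np.degrees(np.arctan2(-ey[0],ey[1])),c[:2]-.08*ey)
# fork
for e in ([[.6311,.1578],[.45,.1278]],[[.618,.1559],[.4447,.127]],[[.6118,.2349],[.4299,.2053]],[[.5996,.2338],[.4257,.2054]],[[.625,-.305],[.4426,-.3312]],[[.6127,-.3058],[.4414,-.3306]]):
  e=np.array(e);d=e[0]-e[1];a=np.arctan2(d[1],d[0]);print(e.mean(0),np.degrees(a),np.hypot(*d), e.mean(0)+.08*np.array([np.sin(a),-np.cos(a)]))
s=get_state();print(s["clock"],s["position"],R.from_quat(np.roll(s["ee_rot"],-1)).as_matrix().round(3))
im=cv2.imread("pics/top0.png")
cv2.imwrite("pics/crop2.png",cv2.resize(im[140:270,360:430],None,fx=4.5,fy=4.5,interpolation=cv2.INTER_CUBIC))
E
```

```text
clips [[0.59886425 0.07148141 0.07      ]
 [0.50044765 0.0550356  0.07      ]] [0.54965595 0.0632585  0.07      ]
[[0.59120598 0.27348237 0.012     ]
 [0.63138817 0.03341644 0.012     ]
 [0.48472727 0.01003101 0.012     ]
 [0.44621442 0.24840914 0.012     ]]
[[0.57395033 0.28539711 0.012     ]
 [0.62814773 0.03799406 0.012     ]
 [0.48177913 0.01358123 0.012     ]
 [0.44584825 0.2527537  0.012     ]]
[0.53838396 0.14133474 0.012     ] 0.24243639397198383 9.433632566126253 9.340443453523882 [0.55136799 0.06239543]
[0.54055 0.1428 ] 9.40587823786983 0.18356799830035733 [0.55362417 0.06387557]
[0.53135 0.14145] 9.467683467438539 0.1756931985023894 [0.5445093  0.06253972]
[0.52085 0.2201 ] 9.242544649096795 0.18429262057933846 [0.53369913 0.14113862]
[0.51265 0.2196 ] 9.275221521812316 0.17620377407989876 [0.52554416 0.14064596]
[ 0.5338 -0.3181] 8.17407454775853 0.1842720814448027 [ 0.54517448 -0.39728725]
[ 0.52705 -0.3182 ] 8.237774662147977 0.17308590352769923 [ 0.53851252 -0.39737456]
0.1 [ 0.18229548 -0.54483945  0.23053828] [[ 0.948  0.317 -0.   ]
 [ 0.317 -0.948  0.002]
 [ 0.    -0.002 -1.   ]]
```

View pics/crop2.png

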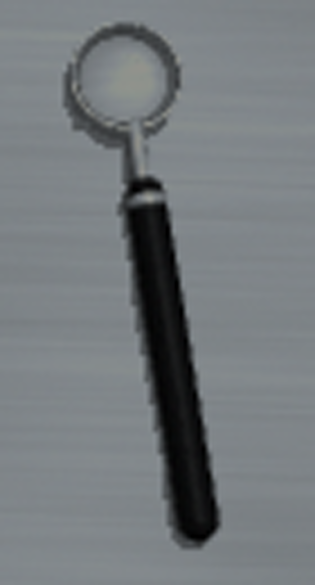

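Emit:
drive_tool(targets=[0,0,10.3,0,0,0,1,0,0,0,38.7,-17.5,5,1,0,0,0,38.7,-17.5,5,1,0,0,0,38.7,-17.5,5,1,0,0,0,38.7,-17.5,5,1,0,0,0,38.7,-17.5,5,1,0,0,0,38.7,-17.5,5,1,0,0,0,38.7,-17.5,5,1,0,0,0,38.7,-17.5,5,1,0,0,0,38.7,-17.5,5,1,0,0,0,38.7,-17.5,5,1,0,0,0,0,0,0,1], grip_force=80)

```text
clock: 1.6
position: [0.5423, -0.3148, 0.18]
ee_rot: [-0.001, 0.997, 0.073, -0.0]
contact_force: [-0.6, -1.0, 0.2]
width: 0.0856
```

```bash
cat > w.py <<'E'
from h import *
import sys
s=get_state();im=get_image("wrist")[:,:,::-1].copy();cv2.imwrite(f"pics/{sys.argv[1]}.png",im)
M=R.from_quat(np.roll(s["ee_rot"],-1)).as_matrix()
print(s["clock"],s["position"].round(4),"yaw",np.degrees(np.arctan2(M[1,0],M[0,0])).round(2),"tz",M[:,2].round(4),s["width"],s["contact_force"].round(2))
E
python3 w.py w1
```

```text
1.6 [ 0.5423 -0.3148  0.18  ] yaw 8.41 tz [-7.0e-04  1.6e-03 -1.0e+00] 0.08559906288802892 [-0.6  -0.98  0.23]
```

View pics/w1.png

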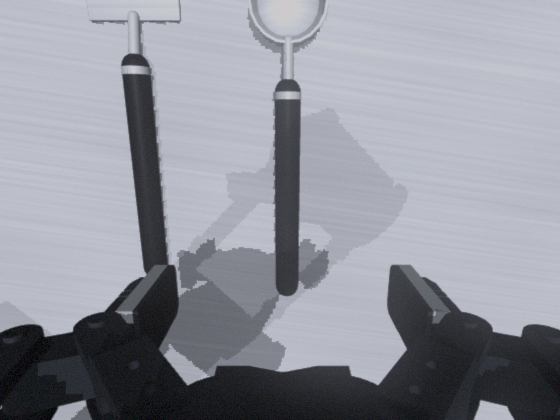

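```bash
python3 - <<'E'
from h import *
s=get_state()
p=ray("wrist",[(287.5,80),(287,296)],.011,s);print(p,p.mean(0),np.degrees(np.arctan2(*(p[0]-p[1])[1::-1])),np.linalg.norm(p[0]-p[1]))
M=R.from_quat(np.roll(s["ee_rot"],-1)).as_matrix()
print(1000*M.T@(p.mean(0)-s["position"]))
E
```

```text
[[ 0.63482879 -0.3079789   0.011     ]
 [ 0.43656444 -0.33726702  0.011     ]] [ 0.53569661 -0.32262296  0.011     ] 8.40310565488877 0.20041593367699426
[ -5.87902707   6.03282472 169.34898229]
```

Emit:
drive_tool(targets=[0,0,0,-4,5,40,1,0,0,0,0,0,40,1,0,0,0,0,0,40,1,0,0,0,0,0,30,1,0,0,0,0,0,18,1,0,0,0,0,0,8,1,0,0,0,0,0,0,1])

```text
clock: 2.52
position: [0.5366, -0.323, 0.0052]
ee_rot: [-0.0, 0.997, 0.071, -0.0]
contact_force: [0.5, 0.2, 0.4]
width: 0.0854
```

Emit:
drive_tool(targets=[0,0,0,0,0,0,0,0,0,0,0,0,0,0,0,0,0,0,0,0,0,0,0,0,0,0,0,0,0,0,0,0,0,0,0,0,0,0,0,0,0,0], grip_force=80)

```text
clock: 3.28
position: [0.5375, -0.3225, 0.0062]
ee_rot: [0.0, 0.997, 0.072, 0.0]
contact_force: [-0.7, 1.8, 5.7]
width: 0.0193
```

```bash
python3 w.py w2; python3 - <<'E'
from h import *
cv2.imwrite("pics/s2.png",get_image("scene")[:,:,::-1][100:220,150:290].repeat(5,0).repeat(5,1))
E
```

```text
3.275 [ 0.5375 -0.3225  0.0062] yaw 8.22 tz [ 6.e-04 -5.e-04 -1.e+00] 0.019273699333356265 [-0.72  1.78  5.72]
```

View pics/w2.png

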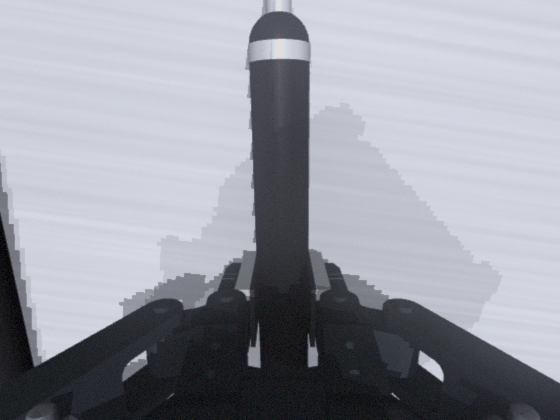

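View pics/s2.png

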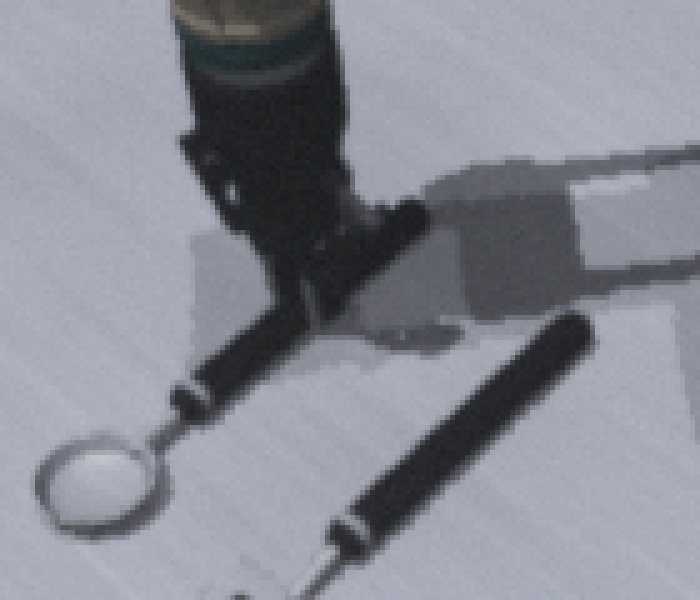

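Emit:
drive_tool(targets=[0,0,0,0,0,-10,0,0,0,0,0,0,-30,0,0,0,0,0,0,-40,0,0,0,0,0,0,-40,0,0,0,0,0,0,-20,0,0,0,0,0,0,0,0])

```text
clock: 4.12
position: [0.5382, -0.3232, 0.1472]
ee_rot: [0.001, 0.997, 0.071, 0.002]
contact_force: [-0.7, -0.1, -1.7]
width: 0.0185
```

```bash
python3 w.py w3; python3 - <<'E'
from h import *
cv2.imwrite("pics/s3.png",get_image("scene")[:,:,::-1][60:220,120:300].repeat(4,0).repeat(4,1)[:600])
E
```

```text
4.125 [ 0.5382 -0.3232  0.1472] yaw 8.2 tz [ 0.0033 -0.0026 -1.    ] 0.018525156838484422 [-0.68 -0.07 -1.73]
```

View pics/w3.png

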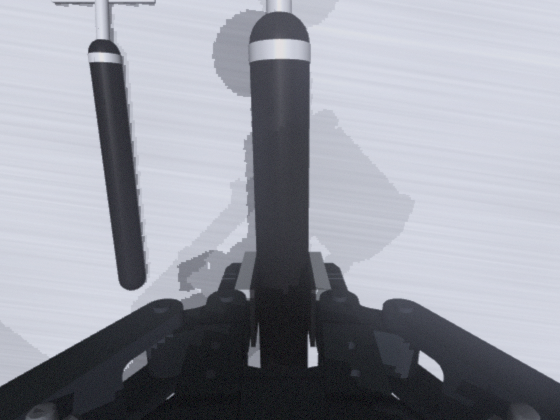

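View pics/s3.png

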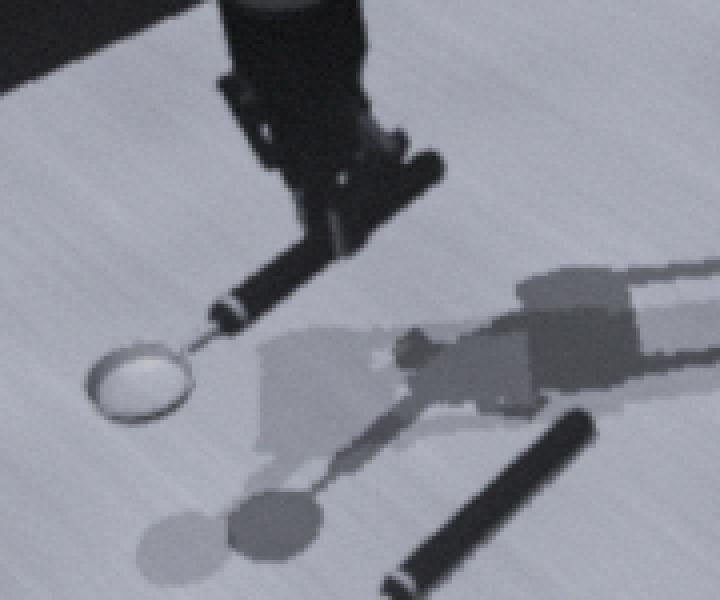

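```bash
python3 - <<'E'
from h import *
import cv2
# w2/w3 : far end at (280,12), ferrule rear edge(280,61)
q=dict(position=np.array([.5375,-.3225,.0062]),ee_rot=np.array([0,np.cos(np.radians(4.11)),np.sin(np.radians(4.11)),0]))
p=ray("wrist",[(280,12),(280,61),(280,240)],.011,q);M=R.from_quat(np.roll(q["ee_rot"],-1)).as_matrix()
print(1000*(p-q["position"])@M)
s=get_state();M=R.from_quat(np.roll(s["ee_rot"],-1)).as_matrix()
im=get_image("top")[:,:,::-1];cv2.imwrite("pics/t3.png",im[100:280,300:480].repeat(3,0).repeat(3,1))
a=np.radians(9.4);off=0
T=np.array([.5505,.063])
d=np.r_[T,0.1472]-s["position"]
Mt=np.array([[np.cos(a),np.sin(a),0],[np.sin(a),-np.cos(a),0],[0,0,-1]])
print(1000*Mt.T@d)
E
```

```text
[[101.62235697   0.82094454  -4.8       ]
 [ 85.599127     0.78818257  -4.8       ]
 [ 16.41811975   0.64673128  -4.8       ]]
[  76.54583486 -377.61738028   -2.75986995]
```

View pics/t3.png

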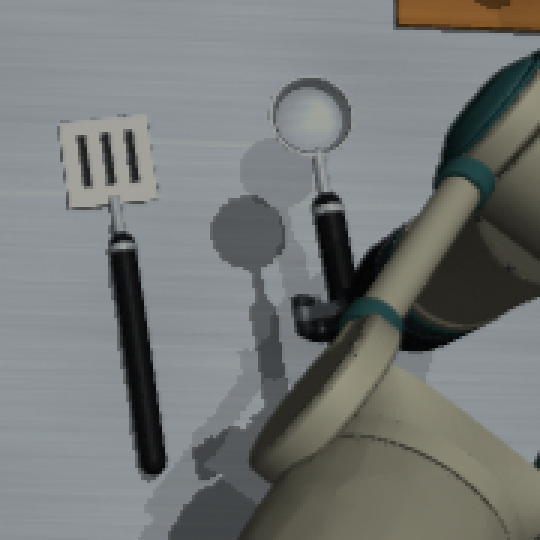

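Emit:
drive_tool(targets=[0,0,-1.2,0,0,-3,0,0,0,0,7.5,-37.8,0,0,0,0,0,7.5,-37.8,0,0,0,0,0,7.5,-37.8,0,0,0,0,0,7.5,-37.8,0,0,0,0,0,7.5,-37.8,0,0,0,0,0,7.5,-37.8,0,0,0,0,0,7.5,-37.8,0,0,0,0,0,7.5,-37.8,0,0,0,0,0,7.5,-37.8,0,0,0,0,0,7.5,-37.8,0,0,0,0,0,0,0,0,0])

```text
clock: 5.78
position: [0.549, 0.0651, 0.1476]
ee_rot: [-0.0, 0.996, 0.084, -0.001]
contact_force: [0.5, -0.7, -2.0]
width: 0.0186
```

```bash
python3 w.py w4; python3 - <<'E'
from h import *
print(ray("top",[(409.7,168.3),(407.5,165.7)],.152), np.array([.5382,-.3232])+.1016*np.array([.9898,.1426]))
cv2.imwrite("pics/s4.png",get_image("scene")[:,:,::-1][140:340,260:440].repeat(3,0).repeat(3,1)[:600])
E
```

```text
5.775 [0.549  0.0651 0.1476] yaw 9.63 tz [-1.5e-03  8.0e-04 -1.0e+00] 0.0185893206440417 [ 0.53 -0.68 -2.01]
[[ 0.62953049 -0.30798581  0.152     ]
 [ 0.63519332 -0.30331785  0.152     ]] [ 0.63876368 -0.30871184]
```

View pics/w4.png

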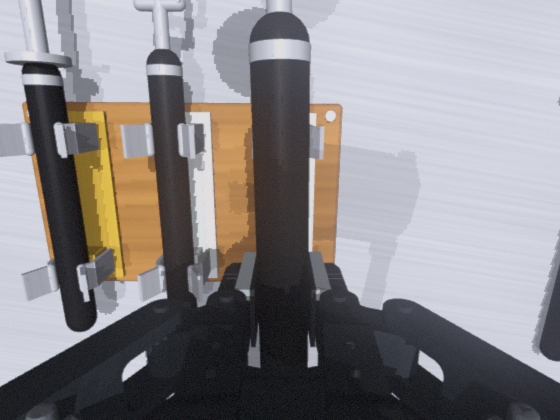

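View pics/s4.png

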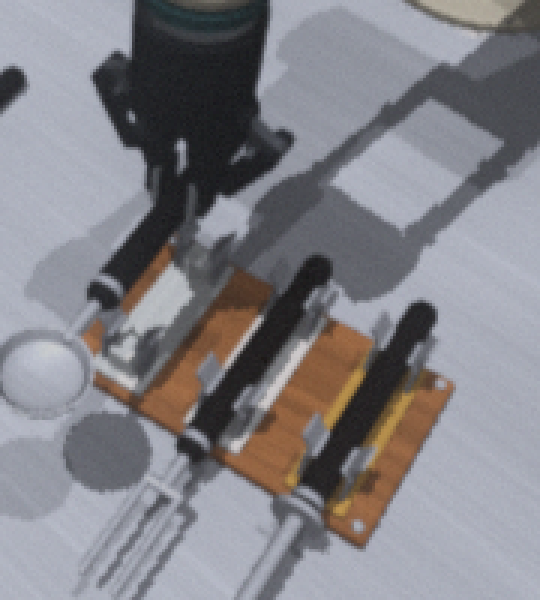

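```bash
python3 - <<'E'
from h import *
s=get_state()
F=ray("wrist",[(164,50),(182,290)],.046,s);H=ray("wrist",[(42,66),(81,330)],.046,s);print(F,H)
for e in(F,H):
  d=(e[0]-e[1])[:2];a=np.arctan2(d[1],d[0]);print(np.degrees(a),np.hypot(*d))
B=ray("wrist",[(24,103),(341,104)],.012,s);print(B,np.linalg.norm(B[0]-B[1]))
ex=np.array([np.cos(np.radians(9.4)),np.sin(np.radians(9.4))]);ey=np.array([-ex[1],ex[0]])
c=B.mean(0)[:2]-.075*ex;print("board ctr",c,"place",c-.08*ey)
print("y' fork",F[:,:2]@ey,"honer",H[:,:2]@ey,"tcp",s["position"][:2]@ey, "top est",np.array([.5505,.063])@ey)
# fork clips outer flare edges z=.07
C=ray("wrist",[(121,140),(205,140),(323,140)],.07,s);print(C[:,:2]@ey,C[:,:2]@ex, s["position"][:2]@ex)
im=cv2.imread("pics/w4.png");cv2.imwrite("pics/w4c.png",cv2.resize(im[80:320,100:350],None,fx=2.5,fy=2.5,interpolation=cv2.INTER_CUBIC))
E
```

```text
[[0.64189785 0.15326867 0.046     ]
 [0.47410812 0.12665562 0.046     ]] [[0.61935546 0.23038296 0.046     ]
 [0.42580649 0.20265003 0.046     ]]
9.012581106527554 0.16988715964797058
8.154203099191342 0.19552575022634885
[[0.59110839 0.26619387 0.012     ]
 [0.62987757 0.02943016 0.012     ]] 0.23991687304121986
board ctr [0.53650007 0.13556257] place [0.54956615 0.0566368 ]
y' fork [0.04637202 0.04752075] honer [0.12613259 0.13038362] tcp -0.027827010586808438 top est -0.02775689603277398
[ 0.06990387  0.01820274 -0.05444542] [0.60338458 0.60344748 0.60353588] 0.5520983828393207
```

View pics/w4c.png

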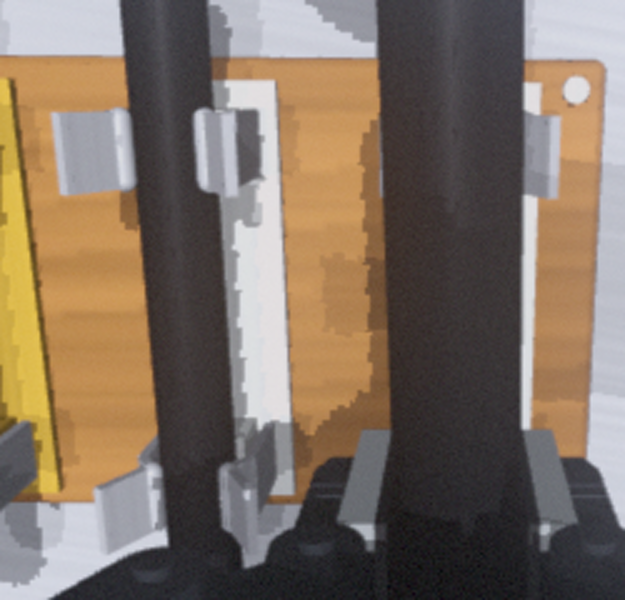

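Emit:
drive_tool(targets=[0,0,0.3,0,5,0,0,0,0,0,0,0,20,0,0,0,0,0,0,20,0,0,0,0,0,0,15,0,0,0,0,0,0,0,0])

```text
clock: 6.5
position: [0.5495, 0.0569, 0.0921]
ee_rot: [-0.0, 0.997, 0.079, -0.001]
contact_force: [0.0, -0.3, -1.4]
width: 0.0186
```

```bash
python3 w.py w5; python3 - <<'E'
from h import *
cv2.imwrite("pics/t5.png",cv2.resize(get_image("top")[:,:,::-1][150:280,150:300],None,fx=4.5,fy=4.5,interpolation=cv2.INTER_CUBIC))
E
```

```text
6.5 [0.5495 0.0569 0.0921] yaw 9.03 tz [-2.8e-03 -2.0e-04 -1.0e+00] 0.018614121271972883 [ 0.01 -0.3  -1.44]
```

View pics/w5.png

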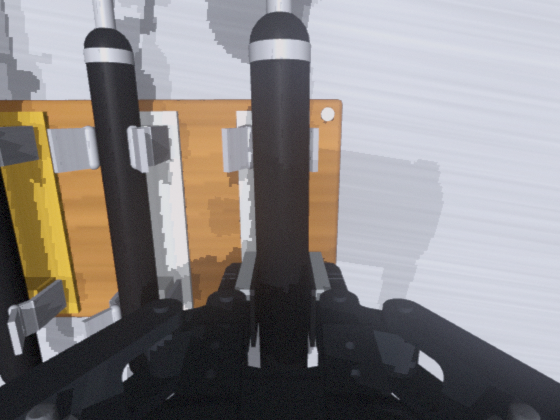

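View pics/t5.png

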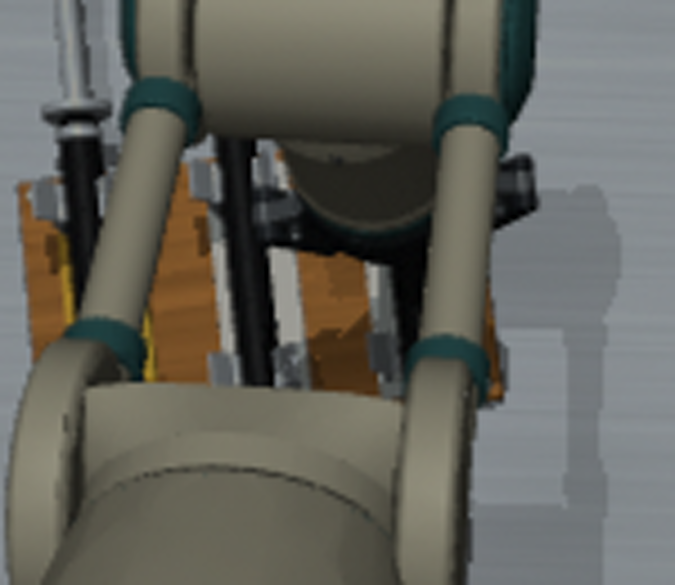

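```bash
python3 - <<'E'
from h import *
s=get_state();M=R.from_quat(np.roll(s["ee_rot"],-1)).as_matrix()
for z,pt in((.07,[(222,150),(318,150)]),(.046,[(109,35),(137,300)]),(.012,[(0,101),(342,101),(336,260)]),(.097,[(280,12),(280,240)])):
  print(z,(1000*(ray("wrist",pt,z,s)-s["position"])@M).round(1).tolist())
E
```

```text
0.07 [[50.7, -26.6, 23.6], [50.7, 18.3, 23.6]]
0.046 [[104.6, -83.9, 47.6], [-41.2, -86.0, 47.5]]
0.012 [[74.6, -170.4, 81.6], [74.6, 38.0, 81.6], [-29.9, 38.5, 81.6]]
0.097 [[102.0, 0.8, -3.4], [15.9, 0.6, -3.4]]
```

Emit:
drive_tool(targets=[0,0,0,-1,-4.5,0,0,0,0,0,0,0,0,0,0,0,0,0,0,0,0,0,0,0,0,0,0,0])

```text
clock: 7.1
position: [0.5487, 0.0621, 0.0935]
ee_rot: [0.0, 0.997, 0.079, 0.0]
contact_force: [-0.9, 0.8, -1.3]
width: 0.0192
```

```bash
python3 w.py w6
```

```text
7.1 [0.5487 0.0621 0.0935] yaw 9.11 tz [ 4.e-04 -2.e-04 -1.e+00] 0.0192196281411837 [-0.91  0.77 -1.28]
```

View pics/w6.png

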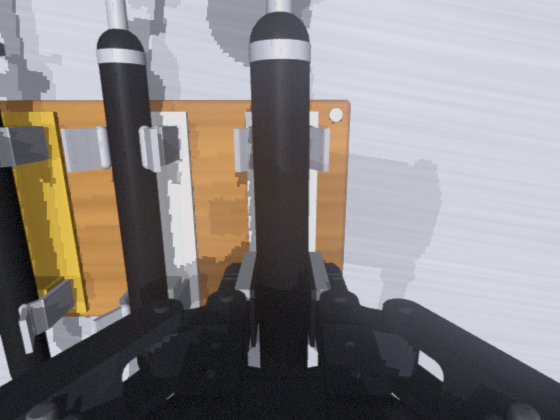

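Emit:
drive_tool(targets=[0,0,0,0,0,10,0,0,0,0,0,0,8,0,0,0,0,0,0,5,0,0,0,0,0,0,5,0,0,0,0,0,0,4,0,0,0,0,0,0,0,0], grip_force=100)

```text
clock: 7.9
position: [0.5485, 0.062, 0.061]
ee_rot: [0.0, 0.997, 0.079, -0.0]
contact_force: [0.3, 0.9, -2.2]
width: 0.0182
```

Emit:
drive_tool(targets=[0,0,0,0,0,4,0,0,0,0,0,0,4,0,0,0,0,0,0,4,0,0,0,0,0,0,0,0])

```text
clock: 8.4
position: [0.5487, 0.0621, 0.0486]
ee_rot: [-0.0, 0.997, 0.079, -0.0]
contact_force: [0.5, -0.1, -2.3]
width: 0.0184
```

Emit:
drive_tool(targets=[0,0,0,0,0,3,0,0,0,0,0,0,0,0])

```text
clock: 8.65
position: [0.5481, 0.062, 0.0455]
ee_rot: [-0.0, 0.997, 0.079, -0.001]
contact_force: [1.0, 0.8, -5.7]
width: 0.0181
```

```bash
python3 w.py w7; python3 - <<'E'
from h import *
cv2.imwrite("pics/s7.png",cv2.resize(get_image("scene")[:,:,::-1][180:320,270:420],None,fx=4.2,fy=4.2,interpolation=cv2.INTER_CUBIC))
E
```

```text
8.65 [0.5481 0.062  0.0455] yaw 9.09 tz [-1.5e-03 -1.0e-04 -1.0e+00] 0.01809431759644072 [ 1.02  0.78 -5.72]
```

View pics/w7.png

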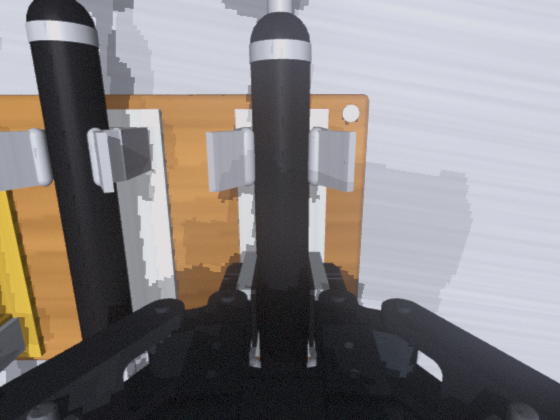

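View pics/s7.png

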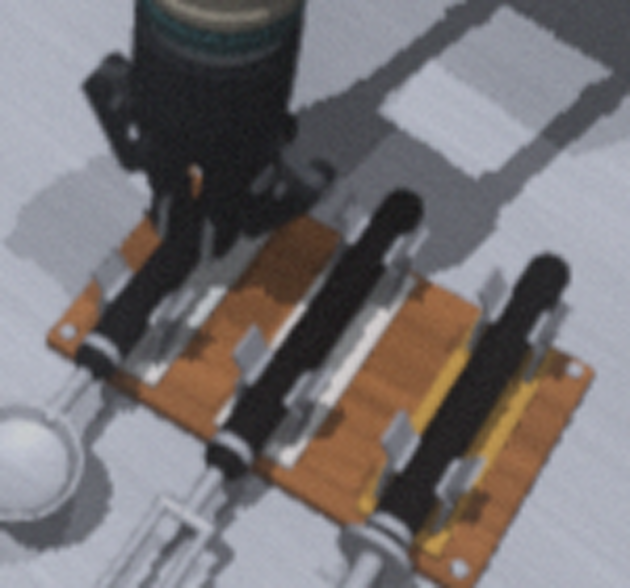

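Emit:
drive_tool(targets=[0,0,0,0,0,2,0,0,0,0,0,0,2,0,0,0,0,0,0,0,0])

```text
clock: 9.12
position: [0.5483, 0.0621, 0.0419]
ee_rot: [-0.0, 0.997, 0.079, -0.0]
contact_force: [-0.2, 1.7, -4.5]
width: 0.018
```

Emit:
drive_tool(targets=[0,0,0,0,0,2,0,0,0,0,0,0,0,0])

```text
clock: 9.38
position: [0.5486, 0.0621, 0.0412]
ee_rot: [-0.0, 0.997, 0.079, 0.0]
contact_force: [-2.6, 0.1, 4.8]
width: 0.0179
```

Emit:
drive_tool(targets=[0,0,0,0,0,2,0,0,0,0,0,0,0,0])

```text
clock: 9.62
position: [0.5486, 0.0621, 0.0411]
ee_rot: [0.0, 0.997, 0.079, 0.0]
contact_force: [-5.7, 0.4, 18.0]
width: 0.0181
```

```bash
python3 w.py w8; python3 - <<'E'
from h import *
cv2.imwrite("pics/s8.png",cv2.resize(get_image("scene")[:,:,::-1][180:320,270:420],None,fx=4.2,fy=4.2,interpolation=cv2.INTER_CUBIC))
E
```

```text
9.625 [0.5486 0.0621 0.0411] yaw 9.1 tz [ 1.e-03 -1.e-04 -1.e+00] 0.01808721847616068 [-5.73  0.38 18.  ]
```

View pics/s8.png

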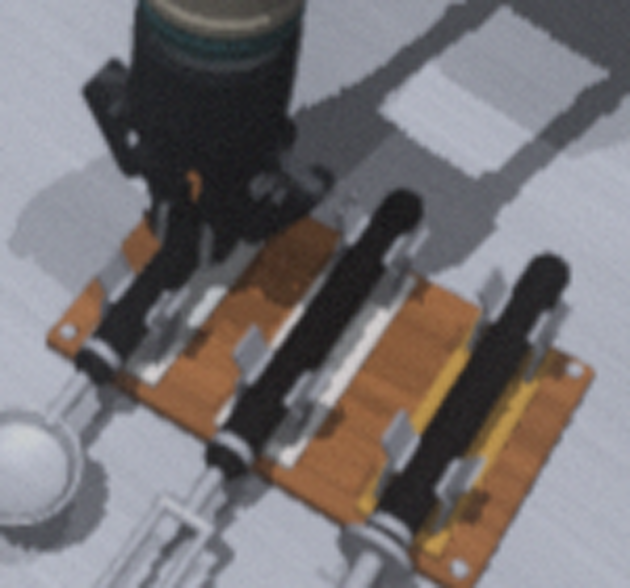

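Emit:
drive_tool(targets=[0,0,0,0,0,-3,0,0,0,0,0,0,0,0.6,0,0,0,0,0,0,0.6,0,0,0,0,0,0,0.6,0,0,0,0,0,0,0.6,0,0,0,0,0,0,0.6])

```text
clock: 10.48
position: [0.5487, 0.062, 0.0412]
ee_rot: [0.0, 0.997, 0.079, 0.0]
contact_force: [-0.1, 0.7, -0.2]
width: 0.0513
```

```bash
python3 w.py w9
```

```text
10.475 [0.5487 0.062  0.0412] yaw 9.1 tz [ 0.e+00 -1.e-04 -1.e+00] 0.051300296312922565 [-0.06  0.68 -0.19]
```

View pics/w9.png

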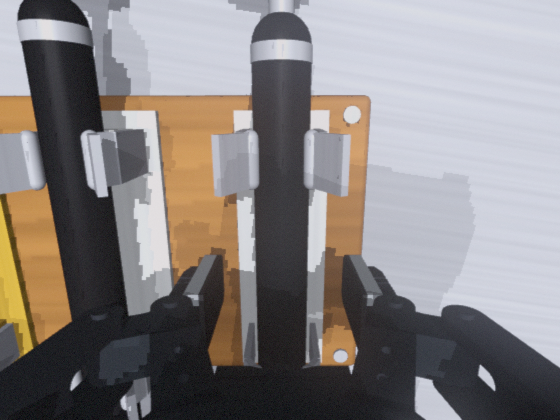

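Released, and the handle is still in its clip between the open fingers: it runs down x≈281, with the clip lips at x≈255 and 308. Now I'll retract upward.

Emit:
drive_tool(targets=[0,0,0,0,0,-10,0.6,0,0,0,0,0,-25,0.6,0,0,0,0,0,-40,0.6,0,0,0,0,0,-40,0.6,0,0,0,0,0,-40,0.6,0,0,0,-25,0,-30,0.6,0,0,0,-40,0,0,0.6,0,0,0,-40,0,0,0.6,0,0,0,-40,0,0,0.6,0,0,0,-20,0,0,0.6,0,0,0,0,0,0,0.6])

```text
clock: 11.9
position: [0.3855, 0.0359, 0.227]
ee_rot: [0.0, 0.997, 0.079, 0.001]
contact_force: [0.6, -0.5, -0.8]
width: 0.0515
```

```bash
python3 w.py w10; python3 - <<'E'
from h import *
cv2.imwrite("pics/s10.png",cv2.resize(get_image("scene")[:,:,::-1][180:340,270:430],None,fx=3.7,fy=3.7,interpolation=cv2.INTER_CUBIC))
E
```

```text
11.9 [0.3855 0.0359 0.227 ] yaw 9.07 tz [ 2.e-03 -1.e-04 -1.e+00] 0.051536050148485224 [ 0.55 -0.55 -0.82]
```

View pics/w10.png

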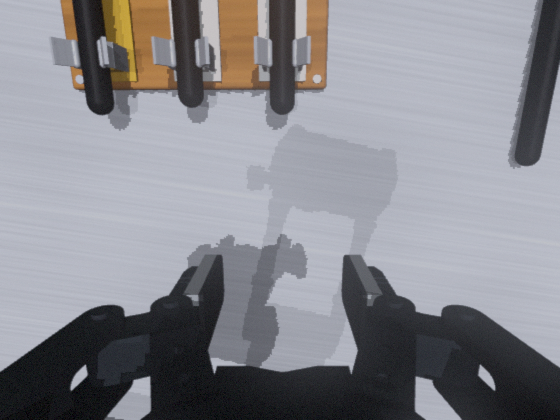

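View pics/s10.png

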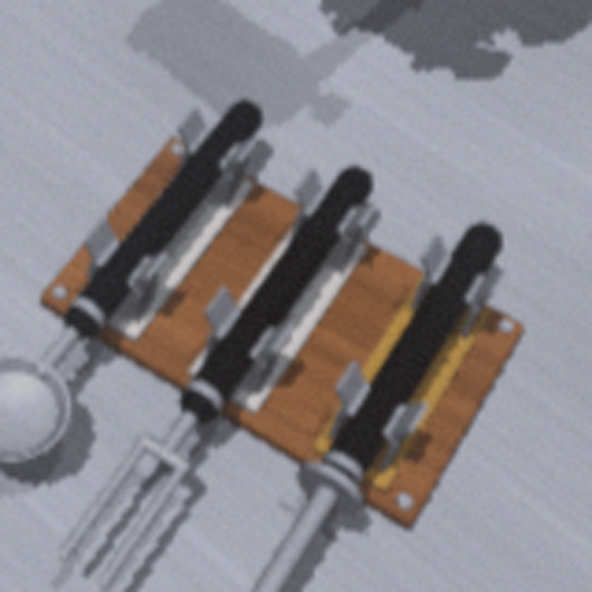

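```bash
python3 - <<'E'
from h import *
im=get_image("scene")[:,:,::-1].copy()
ex=np.array([np.cos(np.radians(9.3)),np.sin(np.radians(9.3))]);ey=np.array([-ex[1],ex[0]])
for p,s in blobs(im,50,120):
    r=cv2.minAreaRect(p.astype(np.float32))
    if max(r[1])<45 or min(r[1])>22: continue
    c=p.mean(0);d=cv2.fitLine(p.astype(np.float32),cv2.DIST_L2,0,.01,.01).ravel()[:2]
    t=(p-c)@d;e=ray("scene",np.array([c+d*t.min(),c+d*t.max()]),.046)[:,:2]
    v=e[0]-e[1];print(e.round(4).tolist(),"mid along/across",e.mean(0)@ex,e.mean(0)@ey,np.degrees(np.arctan2(v[1],v[0])))
s=get_state();print((ray("wrist",[(283,113),(192,106),(99,113)],.046,s)))
E
```

```text
[[0.6292, -0.153], [0.4677, -0.1762]] mid along/across 0.5146392106105129 -0.2510758799046152 8.207652895049788
[[0.6234, 0.0748], [0.4513, 0.0472]] mid along/across 0.5401292566462471 -0.026641057842021053 9.142423696813193
[[0.618, 0.1558], [0.4447, 0.127]] mid along/across 0.5471999308385253 0.05368067880003259 9.410159782779752
[[0.5996, 0.2337], [0.4257, 0.2056]] mid along/across 0.5413908642193168 0.13390854958482384 9.188659613078979
[[0.4551591  0.04448918 0.046     ]
 [0.44837451 0.12465526 0.046     ]
 [0.42943956 0.20547438 0.046     ]]
```

```bash
python3 -c "
from rig import *
print(sign_off(),get_state()['clock'])"
```

```text
the job is handed in; nothing more can be done
the job is handed in; nothing more can be done
```

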